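Wind the mould press down with its crank

ROBOT

A 7-joint arm with a two-finger parallel gripper is mounted at the origin on the work surface. World frame = base frame: x ahead of the robot, y to its left, z up, the work surface at z = 0. Lengths are in m, angles in rad, forces in N, time in s.
With the tool pointing down it reaches from about 0.4 to 0.85 m from the base axis. Payload 10.4 kg.
Tool frame: the origin (TCP) lies between the finger pads; the fingertips stand bot.tip_reach ahead of it and the grasp point (between the pads) lies 8 mm behind it (bot.tip_reach is the distance from the TCP to the fingertips, in m); z points along the fingers, y is the direction in which the jaws open and shut (so a half turn about z gives the same grasp; the last joint's range is limited). The gripper opens to 87 mm and grips with 3 to 60 N. Pads are 19 mm wide; open, the fingers measure 117 mm over their backs; the gripper's body (75 mm by 190 mm) begins 51 mm behind the grasp point.
Start: joints at [1.165, 0.332, -0.065, 1.46, 0.022, 1.35, -0.088], TCP at [0.233, -0.58, 0.234] pointing down, gripper open.
Joint ranges: [-2.6, 2.6], [-0.5, 2.12], [-1.47, 1.34], [0.16, 2.42], [-1.27, 4.41], [0.06, 2.06], [-2.6, 2.6]. Speed limits (rad/s): [2.22, 2.22, 2.79, 2.79, 3.14, 3.14, 3.14].

INTERFACE

Orientations are given as a 3x3 rotation matrix whose columns are the frame's x, y, z axes.
In Python, from cell import bot gives the robot as it stands.
- The arm moves only by the tool carry_out, never from a script. Its argument "commands" is a list that holds one entry, the list of rows, each a list of 7 numbers: the turn, a rotation vector about the tool's x, y, z in degrees, then the shift along the tool's x, y, z in mm, then the closure, from 0 (fully open) to 1 (shut). In form: [[[rx, ry, rz, x, y, z, grip], ...]]. A call has 1 to 20 rows; each row is the pose to reach, as a shift and turn from the pose measured when the call began, along the tool's axes at that moment; what a row does not reach only later rows make up. A row lasts 1/10 s, in which the tool goes at most 50 mm and 8.59 degrees, less where a joint would pass 70% of its speed; a pose out of reach is approached as far as the arm can. A call with a gripper value outside its range is refused whole. The fingers move at their own pace and stop on an object; "force" is the grip in N (left out, the last holds). Time passes only in rows, so rows that repeat a pose let the fingers close. It gives the time, the measured TCP pose, the force and the opening at its end, in the units of the state.
- bot.get_obs(): the state, without advancing time (a new reading comes with each control period).
- bot.capture(name): name is "scene" or "top" or "wrist"; returns a dict with "img" (420x560x3 uint8, red, green, blue), "vfov" (degrees; the focal length in pixels is half the picture's height over the tangent of half this angle, whatever the lens; pixels are square), "cx", "cy" (the principal point, pixels), "k1" (the pictures are not rectified: a ray, as slopes to the right and down, at radius r is drawn at 1 + k1 r^2 times it, then the intrinsics apply), "rvec" (rotation vector, rad) and "tvec" (3), from world to camera coordinates, as OpenCV has them; the wrist camera has in their place "tool_from_camera" (4x4, takes a point from camera to tool coordinates, whose origin is the TCP and whose axes are the flange's). Camera axes: x right, y down, z forward; pixel columns grow to the right and rows downward; lengths in m; the calibration is good to about 2 mm. A picture is of the moment at which its call begins: read the wrist's pose just before it. There is no depth.
- bot.job_done(): hands the job in, once; it reports no verdict.
The state is a dict: "t": time; "qpos": joint angles; "qd": joint speeds; "joint_torque": joint torques, N m; "tool_pos": TCP position; "tool_rot": TCP orientation; "wrist_force": force on the tool from outside, world axes, zero at the start; "torque": the same for the moment, N m; "width": opening from 0.0 (shut) to 1.0 (fully open).
Only numpy, scipy, OpenCV 4.12 (cv2) and the standard library are available. Lean on these libraries where they do the work, as an engineer would, in place of code of your own. Each camera call takes 0.05 s, during which the arm holds its last target. There are 200 camera calls.

TASK

Put the loose crank fully down onto the upright square shaft end on top of the mould press, and wind it clockwise (seen from above) for as many full turns as it takes until the press plate bears on the plaster mould and clamps it snugly. Stop as soon as you clearly feel it take up: the plaster cracks if forced. Let go, leaving the crank seated on the shaft, and do not knock over the jar, the bottle or the figurine.

Things in the scene. Friction and masses are not known exactly. Their poses are not given: they have to be found in the camera images.
- crank_boss (a point): Loose dark steel crank, 250 g, standing on its hub on the table. Point: centre of its square grip boss (22 x 22 mm, sides along x and y, top 14 mm above the point), on the socket axis, 48 mm above the hub's underside. x points along the arm to the knob, z up. Hub 34 mm square, 24 mm tall; arm 16 mm wide, its top 32 mm above the underside.
- crank_foot (a point): Centre of the mouth of the crank's square socket, in the hub's underside (z up, x along the arm). Socket 15.5 mm square, 22 mm deep, sides parallel to x and y, mouth chamfered 2 mm.
- crank_knob (a point): Centre of the crank's round black upright knob: 20 mm diameter, 43 mm tall, its foot 1 mm above the arm, 55 mm from the socket axis along the crank's x, 56 mm above the hub's underside. It spins freely on its pin, so it can be held firmly while the crank goes round. Only its position matters.
- shaft_end (a point): Top centre of the press's upright square steel shaft end, 14 mm square, 20 mm tall, on top of the press. x, y are parallel to its flats (turning with it), z up; the socket fits in any of four quarter turns. Clockwise from above lowers the plate 20 mm a turn; 2 to 3 turns are needed, to be felt. Free running takes about 2 N at the knob; friction may hide up to 1.8 N when it stands still.
- shaft_seat (a point): Centre of the top of the fixed collar (44 mm diameter) round the foot of the shaft end, on its axis: the hub's underside rests here when the crank is fully down. z up, y along the press's width; does not turn with the shaft. The press's flat top, 4 mm below this point, is 70 mm (x) by 250 mm (y), with nothing on it but collar and shaft.
- bed: Plywood board 130 x 160 x 12 mm fixed on the press base, under the mould; origin at the centre of its underside.
- mould: Loose white plaster mould, block 90 x 110 x 60 mm, 0.85 kg, on the bed under the press plate; origin under its centre. Once the plate bears on it, the force needed at the knob climbs above the free-running one: by 3 N at 50 N of clamping, 6 N at 100 N (snug), 11 N at 190 N, where the plaster cracks; 0.1 rad of turn adds 15 N. Let go, some 38 N remains.
- jar: Small jar with a white cap, 54 mm diameter, 65 mm tall, standing on the table, to be left standing; origin under its centre.
- bottle: White bottle, 62 mm diameter, 160 mm tall, standing on the table, to be left standing; origin under its centre.
- figurine: Slim turned porcelain figurine, 60 mm foot, 137 mm tall, standing on the table, to be left standing; origin under its centre.
There are look-alikes about, which are no part of the job. What is shaped like the mould but yellow is not meant.

How it is judged:
On the way, in this order (a step that is already met when the one before it is completed fails the run):
1. the crank is fully down on the square shaft end (horizontal distance between crank_foot and shaft_seat below 0.003 m and z of crank_foot in the frame of shaft_seat below 0.004 m and angle between crank_foot's own z axis and vertical below 0.1 rad), for 0.2 s.
2. the crank, on the shaft, has wound the plate down until it clamps the mould (all of step 1 and contact force between mould and bed above 40 N), for 0.2 s.
At the end, for the whole second after the job is handed in: The crank is left at rest fully down on the shaft end (underside within 4 mm of the collar, within 3 mm of the axis, upright within 0.1 rad) and the mould is clamped: it bears on the bed with more than 35 N (its own weight included, about 7 to 10 N) (all of step 1 and contact force between mould and bed above 35 N and linear speed of mould below 0.02 m/s); the robot touches nothing.
It fails at once if the mould is over-tightened and cracks: it bears on the bed with more than 200 N (contact force between mould and bed above 200 N).
It fails at once if the jar is knocked over (angle between jar's own z axis and vertical above 0.6 rad).
It fails at once if the bottle is knocked over (angle between bottle's own z axis and vertical above 0.6 rad).
It fails at once if the figurine is knocked over (angle between figurine's own z axis and vertical above 0.6 rad).
It also fails if it takes over 72 s, if anything falls off the work surface, if the arm or the gripper's body presses on something with over 40 N, if the wrist force passes 120 N, or if a joint passes its speed limit or range.

## Working session

There is one attempt and no reset: what is moved stays moved. The work goes in short steps, Python scripts to look and compute and a tool call to move; the robot and the scene stay as the last step left them, time stands still between calls to the robot, and variables do not carry over. Pictures are saved under pics/ and viewed, on a budget of 10 in all, crops included, one or two more only if the job needs it, and the job is handed in when it is done.

Besides the shell and the picture viewer there is one more tool, called after "Call:" as name(argument=value, ...), one argument or row to a line, values as JSON. carry_out: Moves the arm, as the interface text tells. Its arguments: {"type":"object","properties":{"commands":{"type":"array","items":{"type":"array","items":{"type":"array","items":{"type":"number"}}}},"force":{"type":"number"}},"required":["commands"]}

```bash
ls; mkdir -p pics; cat > h.py <<'E'
import numpy as np, cv2
from cell import bot
def cam(name):
    o=bot.get_obs(); c=bot.capture(name); im=c["img"]; h,w=im.shape[:2]
    f=h/2/np.tan(np.radians(c["vfov"])/2)
    if name=="wrist":
        T=np.array(c["tool_from_camera"]); R=np.array(o["tool_rot"]); Rw=R@T[:3,:3]; p=R@T[:3,3]+np.array(o["tool_pos"])
    else:
        Rc=cv2.Rodrigues(np.array(c["rvec"],float))[0]; Rw=Rc.T; p=-Rc.T@np.array(c["tvec"]).ravel()
    return dict(im=im,f=f,cx=c["cx"],cy=c["cy"],k1=c["k1"],R=Rw,p=p)
def ray(c,uv):
    d=np.array([(uv[0]-c["cx"])/c["f"],(uv[1]-c["cy"])/c["f"]]); s=d.copy()
    for _ in range(20): s=d/(1+c["k1"]*(s@s))
    return c["R"]@np.array([s[0],s[1],1.])
def onz(c,uv,z):
    r=ray(c,uv); return c["p"]+r*(z-c["p"][2])/r[2]
def proj(c,P):
    q=c["R"].T@(np.array(P)-c["p"]); s=q[:2]/q[2]; s=s*(1+c["k1"]*(s@s)); return s*c["f"]+[c["cx"],c["cy"]]
def two(c1,u1,c2,u2):
    r1,r2=ray(c1,u1),ray(c2,u2); A=np.stack([r1,-r2],1); t=np.linalg.lstsq(A,c2["p"]-c1["p"],rcond=None)[0]
    a,b=c1["p"]+r1*t[0],c2["p"]+r2*t[1]; return (a+b)/2,np.linalg.norm(a-b)
def save(im,n,s=1): cv2.imwrite("pics/"+n+".png",cv2.resize(im[:,:,::-1],None,fx=s,fy=s,interpolation=cv2.INTER_CUBIC))
E
python3 - <<'E'
from h import *
import pickle
a=cam("scene");b=cam("top");pickle.dump((a,b),open("ab.pkl","wb"))
save(a["im"],"scene",1.4);save(b["im"],"top",1.4)
o=bot.get_obs();print(o["t"],o["tool_pos"],o["tool_rot"],o["wrist_force"],bot.tip_reach,a["p"],b["p"])
E
```

```text
pics
0.1 [ 0.23331794 -0.57946322  0.23283736] [[ 9.27614701e-01  3.73538054e-01 -5.37446252e-04]
 [ 3.73538434e-01 -9.27613990e-01  1.15056257e-03]
 [-6.87637594e-05 -1.26803559e-03 -9.99999194e-01]] [0.14395259 0.30681336 1.15239319] 0.011 [1.3978375  0.51315872 1.05246567] [0.39270107 0.03312424 1.16502929]
```

View pics/scene.png

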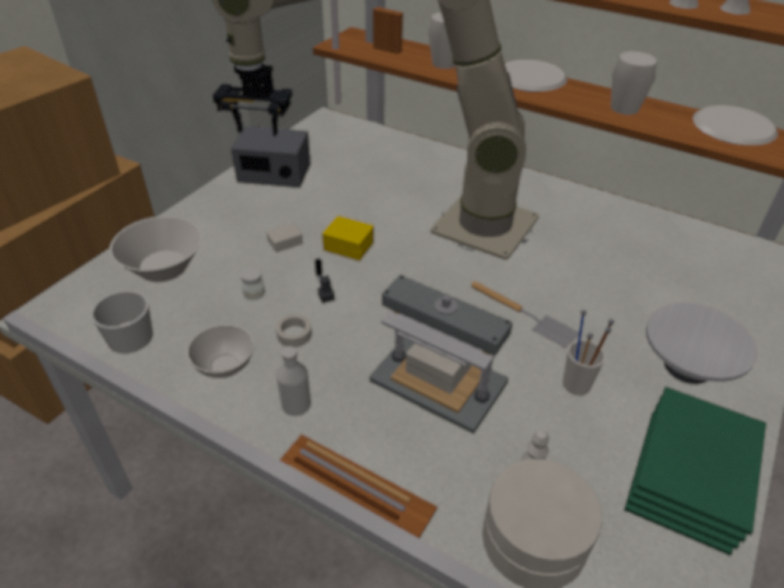

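View pics/top.png

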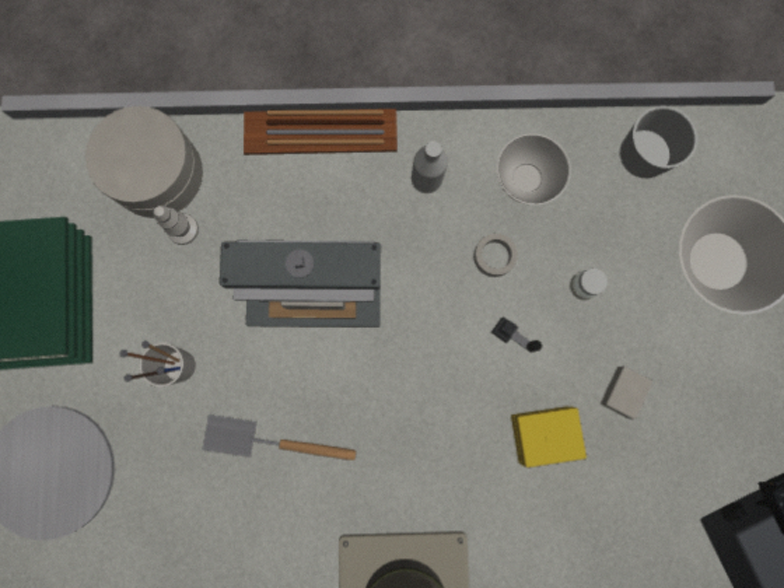

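The scene shows the crank at scene (325,290) and top (505,328), in the 1.4x pixels. The shaft end is at scene (447,300) and top (299,262).

Things that could be taken for the crank are the trowel at top (280,440), the black device at top (760,540) and the ring at top (495,255). None of them has a square boss and an upright knob, so the crank is top (505,328). For the mould, the yellow block at top (550,437) and the small block at top (627,392) are ruled out, because the mould is the one under the plate.

Next I measure coarsely and take a close crop.

```bash
python3 - <<'E'
from h import *
import pickle
a,b=pickle.load(open("ab.pkl","rb"))
s=1/1.4
P,e=two(a,np.array([447,299])*s,b,np.array([299,262])*s);print("shaft",P,e)
for n,u,v in [("bossTop",(325,281),(505,328)),("knobTop",(319,262),(534,345))]:
    print(n,two(a,np.array(u)*s,b,np.array(v)*s), onz(b,np.array(v)*s,.062 if n[0]=='b' else .077))
for n,v,z in [("jar",(592,281),.065),("bottle",(433,150),.16),("fig",(160,212),.137),("ring",(495,255),.0)]: print(n,onz(b,np.array(v)*s,z).round(3))
for v in [(221,242),(380,242),(380,288),(221,285)]: print(onz(b,np.array(v)*s,P[2]-.024).round(3))
c1=b["im"][155:225,175:300]; c1=b["im"][210:270,340:400]; c2=b["im"][160:220,150:275]
save(np.hstack([c1,c2]),"close",4)
E
```

```text
shaft [0.569833   0.15344804 0.23561846] 0.0038533644380004534
bossTop (array([ 0.47725659, -0.1980026 ,  0.0521654 ]), np.float64(0.004231476321666165)) [ 0.47554525 -0.19404269  0.062     ]
knobTop (array([ 0.44321992, -0.24199039,  0.0684433 ]), np.float64(0.001848056832313094)) [ 0.44323804 -0.24069305  0.077     ]
jar [ 0.557 -0.356  0.065]
bottle [ 0.774 -0.067  0.16 ]
fig [0.682 0.401 0.137]
ring [ 0.621 -0.195  0.   ]
[0.61  0.277 0.212]
[0.604 0.027 0.212]
[0.531 0.029 0.212]
[0.542 0.276 0.212]
```

View pics/close.png

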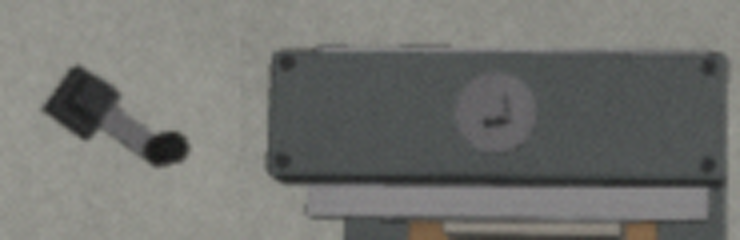

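The crop confirms it: a dark crank with a square boss at left, and the shaft on its collar at right. Next I move above the crank, turned to match it.

Call:
carry_out(
  commands=[
    [[0, 0, -6, 40, -30, 0, 0], [0, 0, -12, 80, -60, 0, 0], [0, 0, -18, 120, -88, 0, 0], [0, 0, -24, 160, -117, 0, 0], [0, 0, -30, 200, -146, 0, 0], [0, 0, -33.4, 240, -175, 0, 0], [0, 0, -33.4, 280, -205, 0, 0], [0, 0, -33.4, 320, -235, 0, 0], [0, 0, -33.4, 350, -255, 0, 0], [0, 0, -33.4, 362, -264, 0, 0], [0, 0, -33.4, 362, -264, 0, 0], [0, 0, -33.4, 362, -264, 0, 0]],
  ],
)

```text
t: 1.3
tool_pos: [0.47, -0.2, 0.2328]
tool_rot: [[0.569, 0.822, -0.001], [0.822, -0.569, 0.001], [0.0, -0.002, -1.0]]
wrist_force: [0.6, -1.2, -0.3]
width: 0.997
```

```bash
python3 - <<'E'
from h import *
import pickle
o=bot.get_obs();print(o["t"],o["tool_pos"],np.round(o["tool_rot"],4).tolist(),o["width"],o["qpos"])
w=cam("wrist");pickle.dump(w,open("w1.pkl","wb"));save(w["im"],"w1",1.4);print(w["p"],w["R"][:,2],proj(w,[.4755,-.194,.062]),proj(w,[.443,-.241,.077]))
E
```

```text
1.3 [ 0.46998715 -0.1999899   0.23282636] [[0.569, 0.8224, -0.0014], [0.8224, -0.569, 0.0011], [0.0001, -0.0017, -1.0]] 0.9969186073683631 [ 0.73957264  0.11130752 -0.45483904  1.7378066   0.04991407  1.30563982
 -0.33123154]
[ 0.51692022 -0.1341016   0.38470996] [-0.16848718 -0.2395578  -0.95615068] [281.66601725 180.77217307] [281.62124095 248.17723353]
```

View pics/w1.png

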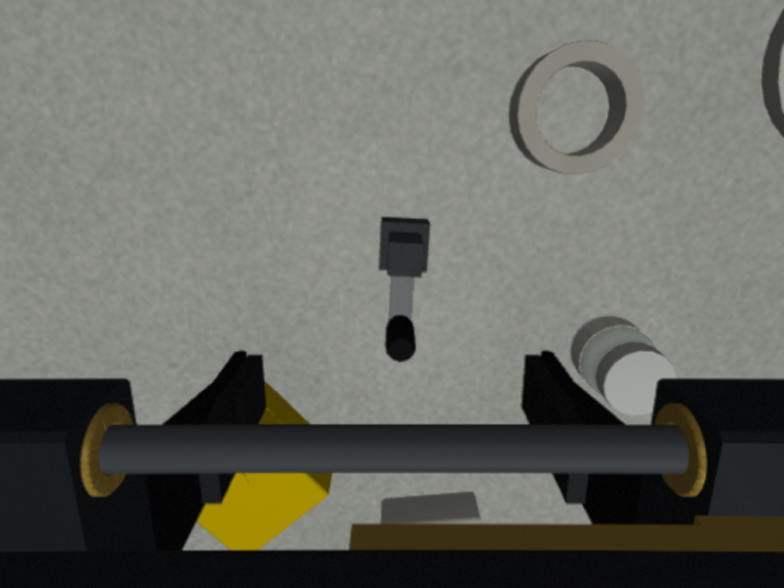

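The wrist view shows the crank with its boss near (405,255) and its knob top at (400,345). It is aligned with the jaws to within a few degrees. I refine it from a crop.

```bash
python3 - <<'E'
from h import *
import pickle
w=pickle.load(open("w1.pkl","rb"));im=w["im"][145:265,260:320]
im=np.clip(im.astype(float)*2.2,0,255).astype(np.uint8)
save(im,"w1c",5)
E
```

```text
(no output)
```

View pics/w1c.png

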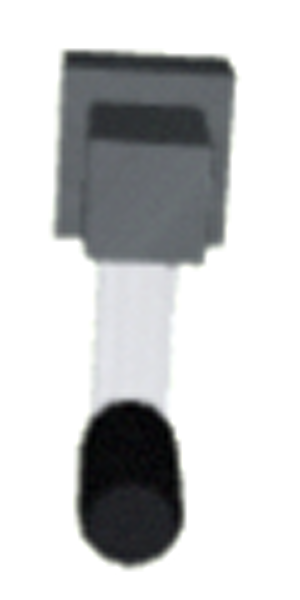

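```bash
python3 - <<'E'
from h import *
import pickle
w=pickle.load(open("w1.pkl","rb"));o=bot.get_obs()
g=lambda x,y:onz(w,((x+.5)/5-.5+260,(y+.5)/5-.5+145),.062)
C=[g(*c) for c in[(91,138),(213,146),(205,263),(84,257)]]
for i in range(4): print(np.linalg.norm(C[i]-C[i-1]))
c=np.mean(C,0);d=C[2]+C[3]-C[0]-C[1];print(c,np.degrees(np.arctan2(d[1],d[0])))
k=onz(w,((130.5)/5-.5+260,(525.5)/5-.5+145),.0775);d=k-c;print(k,np.hypot(*d[:2]),np.degrees(np.arctan2(d[1],d[0])))
R=np.array(o["tool_rot"]);print(np.degrees(np.arctan2(R[1,0],R[0,0])),R.T@(np.array([c[0],c[1],.042])-o["tool_pos"])*1000)
E
```

```text
0.02136973605654341
0.02120199045970716
0.021041840920198195
0.02140646212950096
[ 0.4788545  -0.20081756  0.062     ] -127.8391912477835
[ 0.44522908 -0.24391973  0.0775    ] 0.05466685872783115 -127.95896326253657
55.24281562094572 [  5.01568739   7.87752878 190.87644358]
```

Call:
carry_out(
  commands=[
    [[0, 0, 3.1, 5, 7.9, 35, 0], [0, 0, 3.1, 5, 7.9, 70, 0], [0, 0, 3.1, 5, 7.9, 105, 0], [0, 0, 3.1, 5, 7.9, 140, 0], [0, 0, 3.1, 5, 7.9, 165, 0], [0, 0, 3.1, 5, 7.9, 182, 0], [0, 0, 3.1, 5, 7.9, 190.5, 0], [0, 0, 3.1, 5, 7.9, 190.5, 0], [0, 0, 3.1, 5, 7.9, 190.5, 0.5], [0, 0, 3.1, 5, 7.9, 190.5, 1], [0, 0, 3.1, 5, 7.9, 190.5, 1], [0, 0, 3.1, 5, 7.9, 190.5, 1], [0, 0, 3.1, 5, 7.9, 190.5, 1], [0, 0, 3.1, 5, 7.9, 190.5, 1], [0, 0, 3.1, 5, 7.9, 190.5, 1], [0, 0, 3.1, 5, 7.9, 190.5, 1]],
  ],
  force=35,
)

```text
t: 2.95
tool_pos: [0.4788, -0.2008, 0.0424]
tool_rot: [[0.614, 0.79, -0.001], [0.79, -0.614, 0.001], [-0.0, -0.002, -1.0]]
wrist_force: [-0.2, 0.2, 0.6]
width: 0.362
```

Call:
carry_out(
  commands=[
    [[0, 0, 0, 0, 0, 0, 1], [0, 0, 0, 0, 0, 0, 1], [0, 0, 0, 0, 0, 0, 1], [0, 0, 0, 0, 0, 0, 1], [0, 0, 0, 0, 0, 0, 1]],
  ],
)

```text
t: 3.45
tool_pos: [0.4788, -0.2008, 0.0423]
tool_rot: [[0.614, 0.79, -0.001], [0.79, -0.614, 0.001], [-0.0, -0.002, -1.0]]
wrist_force: [-0.2, 1.4, -0.7]
width: 0.247
```

Call:
carry_out(
  commands=[
    [[0, 0, 0, 0, 0, -15, 1], [0, 0, 0, 0, 0, -45, 1], [0, 0, 0, 0, 0, -85, 1], [0, 0, 0, 0, 0, -125, 1], [0, 0, 0, 0, 0, -165, 1], [0, 0, 0, 0, 0, -205, 1], [0, 0, 0, 20, -11, -245, 1], [0, 0, 0, 50, -28, -275, 1], [0, 0, 0, 85, -49, -300, 1], [0, 0, 0, 120, -69, -318, 1], [0, 0, 0, 155, -89, -318, 1], [0, 0, 0, 190, -109, -318, 1], [0, 0, 0, 220, -126, -318, 1], [0, 0, 0, 242, -139, -318, 1], [0, 0, 0, 255, -146, -318, 1], [0, 0, 0, 255, -146, -318, 1], [0, 0, 0, 255, -146, -318, 1]],
  ],
)

```text
t: 5.15
tool_pos: [0.5201, 0.0895, 0.3609]
tool_rot: [[0.613, 0.79, -0.002], [0.79, -0.613, 0.001], [-0.001, -0.002, -1.0]]
wrist_force: [0.1, -0.4, -4.0]
width: 0.247
```

```bash
python3 - <<'E'
from h import *
import pickle
o=bot.get_obs();print(o["t"],o["tool_pos"],o["width"],o["wrist_force"],o["torque"],np.degrees(np.arctan2(o["tool_rot"][1][0],o["tool_rot"][0][0])),o["qpos"])
w=cam("wrist");pickle.dump(w,open("w2.pkl","wb"))
im=np.clip(w["im"].astype(float)*1.8,0,255).astype(np.uint8)
print(w["p"],proj(w,[.57,.153,.2356]));save(im,"w2",1.4)
E
```

```text
5.15 [0.52010689 0.089512   0.36093731] 0.24696842755631598 [ 0.09090325 -0.43119914 -3.95969202] [-0.04410497 -0.06354267  0.03046587] 52.16919187746316 [ 0.3864335   0.13639711 -0.71318974  1.46475538  0.0880311   1.57472104
 -0.98218601]
[0.57064065 0.15286145 0.51277029] [280.80511685  93.41333141]
```

View pics/w2.png

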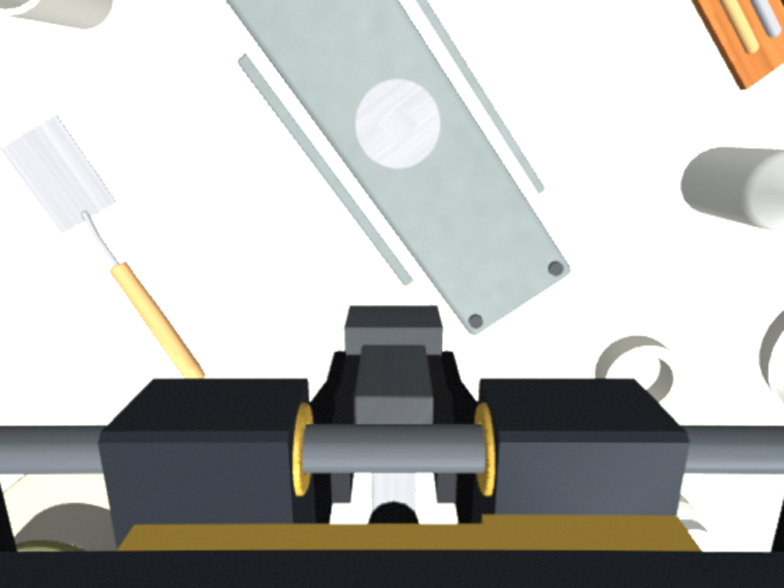

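The shaft and its collar are at (398,124), and the crank sits aligned in the jaws. I take a contrast-stretched crop of the shaft to get the angle of its flats.

```bash
python3 - <<'E'
from h import *
import pickle
w=pickle.load(open("w2.pkl","rb"));im=w["im"][54:124,249:319].astype(float)
print(im[20:50,20:50].min(),im[20:50,20:50].max())
cr=im.mean(2);lo,hi=np.percentile(cr[22:48,22:48],[1,99]);
g=np.clip((cr-lo)/(hi-lo)*255,0,255).astype(np.uint8)
save(np.dstack([g]*3),"w2c",8)
# collar: bright vs press-top
gg=w["im"].mean(2);m=(cv2.GaussianBlur(gg,(3,3),0)[54:124,249:319]>(np.median(cr[5:12,30:40])+lo*1.0)/2).astype(np.uint8)
n,l,s,c=cv2.connectedComponentsWithStats(m);i=l[35,35];print(s[i],c[i]+[249,54])
print(onz(w,c[i]+[249,54],.2156),onz(w,c[i]+[249,54],.2356))
E
```

```text
131.0 143.0
[   6    5   59   60 2361] [285.35112241  90.94282084]
[0.57372336 0.15231558 0.2156    ] [0.57351589 0.15235232 0.2356    ]
```

View pics/w2c.png

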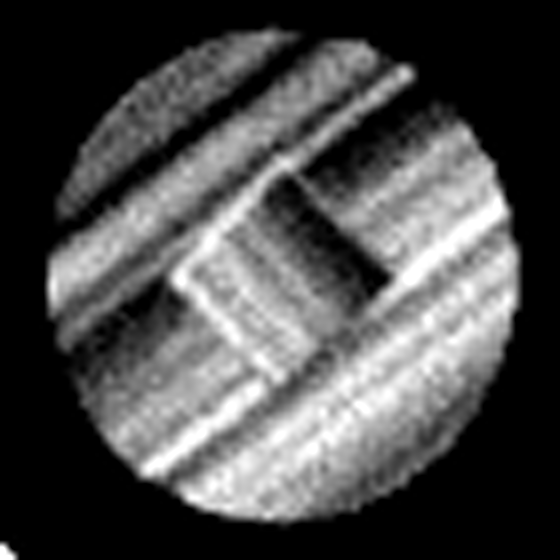

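```bash
python3 - <<'E'
from h import *
import pickle
w=pickle.load(open("w2.pkl","rb"));a,b=pickle.load(open("ab.pkl","rb"));o=bot.get_obs()
px=lambda x,y:np.array([(x+.5)/8-.5+249,(y+.5)/8-.5+54])
q=[(285,172),(390,280),(278,380),(177,280)]
C=[onz(w,px(*c),.2356) for c in q]
print([round(1000*np.linalg.norm(C[i]-C[i-1]),2) for i in range(4)])
for i in range(4): d=C[i]-C[i-1];print(np.degrees(np.arctan2(d[1],d[0]))%90)
c=np.mean(C,0);k=onz(w,px(284,276),.2156);print(c,k)
# scene: collar bright blob & shaft
im=a["im"][195:235,290:350];save(np.clip(im*1.8,0,255).astype(np.uint8),"sc",10)
print("collar proj in scene",[proj(a,[c[0],c[1],z]).round(2) for z in(.21,.2156,.2356)],two(a,np.array([447,299])/1.4,w,px(282,278)))
R=np.array(o["tool_rot"]);print(R.T@(np.array([c[0],c[1],.36])-o["tool_pos"])*1000)
E
```

```text
[np.float64(12.9), np.float64(12.74), np.float64(12.83), np.float64(12.15)]
5.473066470346813
8.221170527320794
2.7917870029340577
8.728479895479296
[0.57373885 0.15433073 0.2356    ] [0.57421216 0.15452758 0.2156    ]
collar proj in scene [array([317.49, 221.6 ]), array([317.64, 220.07]), array([318.17, 214.51])] (array([0.57317456, 0.15556765, 0.23927232]), np.float64(0.0026073577466386123))
[84.48761193  2.00400101  0.79846845]
```

View pics/sc.png

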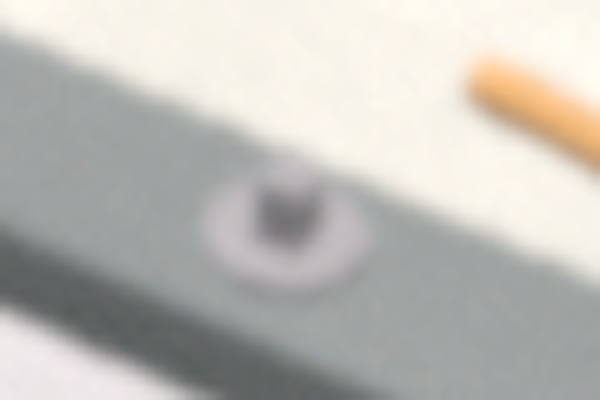

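The scene crop puts the shaft top near (293,180) and the collar at (288,233), so z is about 0.243 and 0.223. I now turn to match the flats and hover just behind the shaft. That lets me see the hub and shaft together at close range.

Call:
carry_out(
  commands=[
    [[0, 0, 7, 8, -9, 0, 1], [0, 0, 14, 16, -18, 0, 1], [0, 0, 21, 24, -27, 0, 1], [0, 0, 28, 32, -36, 0, 1], [0, 0, 35, 39.2, -43.9, 15, 1], [0, 0, 42, 39.2, -43.9, 30, 1], [0, 0, 45.9, 39.2, -43.9, 45, 1], [0, 0, 45.9, 39.2, -43.9, 61, 1], [0, 0, 45.9, 39.2, -43.9, 61, 1], [0, 0, 45.9, 39.2, -43.9, 61, 1]],
  ],
)

```text
t: 6.2
tool_pos: [0.5097, 0.1459, 0.3005]
tool_rot: [[0.994, 0.107, -0.001], [0.107, -0.994, 0.0], [-0.001, -0.0, -1.0]]
wrist_force: [-0.5, -0.6, -3.6]
width: 0.25
```

```bash
python3 - <<'E'
from h import *
import pickle
o=bot.get_obs();print(o["t"],o["tool_pos"],o["width"],np.degrees(np.arctan2(o["tool_rot"][1][0],o["tool_rot"][0][0])),o["qpos"],o["wrist_force"])
w=cam("wrist");pickle.dump(w,open("w3.pkl","wb"))
u,v=proj(w,[.574,.1545,.243]);print(u,v)
g=w["im"].mean(2)
x0,y0=210,int(v)-45; c=g[y0:y0+175,x0:x0+140]
cl=cv2.createCLAHE(8,(4,4)).apply(np.clip(c,0,255).astype(np.uint8))
print(x0,y0);save(np.dstack([cl]*3),"w3",3.4)
E
```

```text
6.2 [0.50973437 0.14593631 0.30047786] 0.25039076753622574 6.140783617729126 [ 0.26452024  0.15165202 -0.6963646   1.5733215   0.09704305  1.45334742
 -1.90131568] [-0.50047189 -0.60735654 -3.58613161]
277.29392136101586 125.08570928372774
210 80
```

View pics/w3.png

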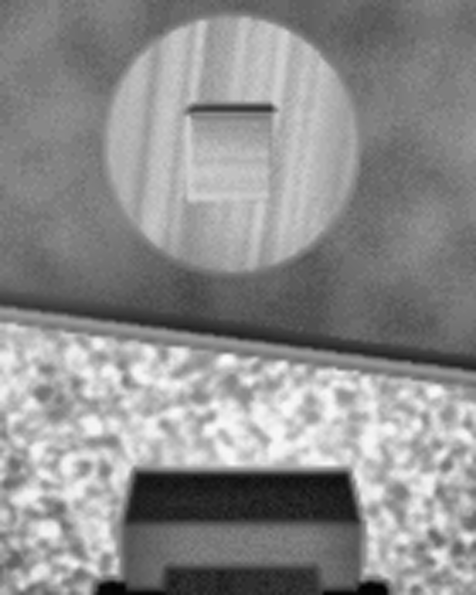

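The hub's front-bottom edge has its midpoint at (243,470) and the shaft top is at (230,156). Both are square to the image, so the yaw matches. Next I work out the relative shift.

```bash
python3 - <<'E'
from h import *
import pickle
w=pickle.load(open("w3.pkl","rb"));o=bot.get_obs();R=np.array(o["tool_rot"]);tp=np.array(o["tool_pos"])
px=lambda x,y:np.array([(x+.5)/3.4-.5+210,(y+.5)/3.4-.5+80])
t=lambda P:(R.T@(P-tp)*1000).round(2)
zf=tp[2]-.042
for z in(zf-.002,zf,zf+.002):print("hub edge L,R tool",t(onz(w,px(136,470),z)),t(onz(w,px(350,470),z)))
for z in(.238,.243,.248):print(z,"shaft",t(onz(w,px(230,156),z)),[t(onz(w,px(*q),z)) for q in((188,111),(272,111),(268,199),(188,201))])
print("collar",t(onz(w,px(231,143),.223)))
E
```

```text
hub edge L,R tool [ 16.27 -16.35  44.  ] [16.27 17.9  43.98]
hub edge L,R tool [ 16.94 -16.18  42.  ] [16.94 17.73 41.98]
hub edge L,R tool [ 17.6 -16.   40. ] [17.6  17.55 39.98]
0.238 shaft [63.95 -1.32 62.85] [array([71.05, -8.08, 62.85]), array([71.05,  5.47, 62.85]), array([57.02,  4.92, 62.86]), array([56.7 , -8.26, 62.86])]
0.243 shaft [64.35 -1.28 57.85] [array([71.29, -7.88, 57.85]), array([71.29,  5.36, 57.85]), array([57.59,  4.81, 57.85]), array([57.27, -8.06, 57.86])]
0.248 shaft [64.76 -1.24 52.85] [array([71.53, -7.68, 52.85]), array([71.53,  5.24, 52.85]), array([58.15,  4.71, 52.85]), array([57.84, -7.86, 52.86])]
collar [64.95 -1.27 77.85]
```

Call:
carry_out(
  commands=[
    [[0, 0, 0, 20, -0.7, 0, 1], [0, 0, 0, 42, -1.4, 0, 1], [0, 0, 0, 58, -2.1, 0, 1], [0, 0, 0, 64.4, -2.1, 0, 1], [0, 0, 0, 64.4, -2.1, 0, 1], [0, 0, 0, 64.4, -2.1, 6, 1], [0, 0, 0, 64.4, -2.1, 12, 1], [0, 0, 0, 64.4, -2.1, 16, 1], [0, 0, 0, 64.4, -2.1, 19, 1], [0, 0, 0, 64.4, -2.1, 22, 1], [0, 0, 0, 64.4, -2.1, 24, 1], [0, 0, 0, 64.4, -2.1, 26, 1], [0, 0, 0, 64.4, -2.1, 26, 1]],
  ],
)

```text
t: 7.55
tool_pos: [0.5737, 0.1552, 0.2746]
tool_rot: [[0.994, 0.107, -0.001], [0.107, -0.994, 0.0], [-0.001, -0.0, -1.0]]
wrist_force: [-0.4, 0.8, -3.4]
width: 0.25
```

Call:
carry_out(
  commands=[
    [[0, 0, 0, 0, 0, 2, 1], [0, 0, 0, 0, 0, 4, 1], [0, 0, 0, 0, 0, 6, 1], [0, 0, 0, 0, 0, 7, 1], [0, 0, 0, 0, 0, 7, 1]],
  ],
)

```text
t: 8.05
tool_pos: [0.5736, 0.1552, 0.2674]
tool_rot: [[0.994, 0.107, -0.001], [0.107, -0.994, 0.0], [-0.001, -0.0, -1.0]]
wrist_force: [-0.8, 0.5, -4.2]
width: 0.25
```

Still free, with the foot at about 0.2255, which is below the estimated shaft top. I keep going gently.

Call:
carry_out(
  commands=[
    [[0, 0, 0, 0, 0, 1, 1], [0, 0, 0, 0, 0, 2, 1], [0, 0, 0, 0, 0, 3, 1], [0, 0, 0, 0, 0, 4, 1], [0, 0, 0, 0, 0, 4, 1]],
  ],
)

```text
t: 8.55
tool_pos: [0.5737, 0.1554, 0.2662]
tool_rot: [[0.994, 0.107, 0.001], [0.107, -0.994, -0.0], [0.001, 0.0, -1.0]]
wrist_force: [-7.1, -3.2, 16.1]
width: 0.252
```

```bash
python3 - <<'E'
from h import *
a=cam("scene")
print(proj(a,[.5737,.1552,.2242]),proj(a,[.5737,.1552,.2442]))
im=a["im"][170:250,270:370];save(np.clip(im*1.8,0,255).astype(np.uint8),"sc2",7)
E
```

```text
[318.16699811 217.80387351] [318.70522923 212.19626621]
```

View pics/sc2.png

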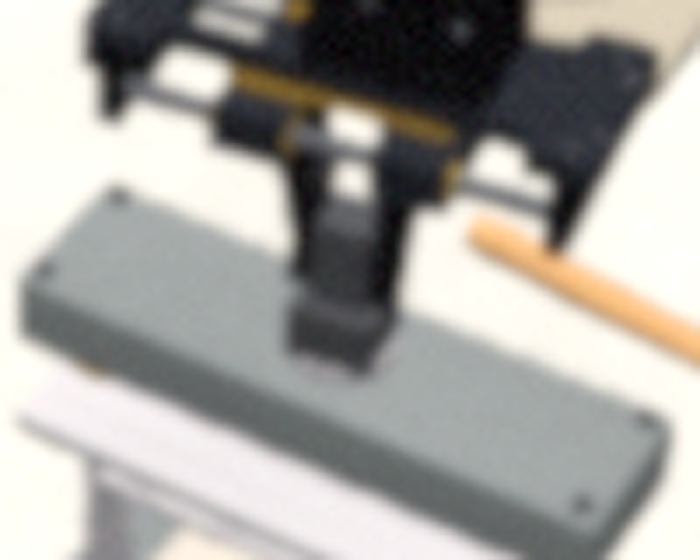

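The hub sits flush on the collar, with only a thin rim of the collar showing below it, and the contact height agrees with the collar estimate. I release, slide straight back along the arm to the knob and grip it.

Call:
carry_out(
  commands=[
    [[0, 0, 0, 0, 0, 0, 0], [0, 0, 0, 0, 0, 0, 0], [0, 0, 0, 0, 0, 0, 0], [0, 0, 0, 0, 0, 0, 0], [0, 0, 0, 0, 0, -4, 0], [0, 0, 0, 0, 0, -8, 0], [0, 0, 0, -20, 0, -8, 0], [0, 0, 0, -40, 0, -8, 0], [0, 0, 0, -55, 0, -8, 0], [0, 0, 0, -55, 0, -8, 0]],
  ],
)

```text
t: 9.6
tool_pos: [0.5181, 0.1497, 0.275]
tool_rot: [[0.994, 0.108, 0.002], [0.108, -0.994, -0.001], [0.002, 0.001, -1.0]]
wrist_force: [0.8, 0.5, 0.4]
width: 0.987
```

Call:
carry_out(
  commands=[
    [[0, 0, 0, 0, 0, 0, 1], [0, 0, 0, 0, 0, 0, 1], [0, 0, 0, 0, 0, 0, 1], [0, 0, 0, 0, 0, 0, 1], [0, 0, 0, 0, 0, 0, 1], [0, 0, 0, 0, 0, 0, 1], [0, 0, 0, 0, 0, 0, 1], [0, 0, 0, 0, 0, 0, 1], [0, 0, 0, 0, 0, 0, 1], [0, 0, 0, 0, 0, 0, 1], [0, 0, 0, 0, 0, 0, 1], [0, 0, 0, 0, 0, 0, 1], [0, 0, 0, 0, 0, 0, 1], [0, 0, 0, 0, 0, 0, 1], [0, 0, 0, 0, 0, 0, 1]],
  ],
  force=30,
)

```text
t: 11.1
tool_pos: [0.5181, 0.1496, 0.275]
tool_rot: [[0.994, 0.108, 0.002], [0.108, -0.994, -0.001], [0.002, 0.001, -1.0]]
wrist_force: [-0.3, 0.1, 0.4]
width: 0.22
```

The knob is held. I wind the first half turn, taking the axis to be 55 mm ahead along the tool's x.

Call:
carry_out(
  commands=[
    [[0, 0, 0, 0.3, -5.8, 0, 1], [0, 0, 0, 2.7, -17, 0, 1], [0, 0, 0, 7.4, -27.5, 0, 1], [0, 0, 0, 14.1, -36.8, 0, 1], [0, 0, 0, 22.7, -44.5, 0, 1], [0, 0, 0, 32.6, -50.2, 0, 1], [0, 0, 0, 43.6, -53.8, 0, 1], [0, 0, 0, 55, -55, 0, 1], [0, 0, 0, 66.4, -53.8, 0, 1], [0, 0, 0, 77.4, -50.2, 0, 1], [0, 0, 0, 87.3, -44.5, 0, 1], [0, 0, 0, 95.9, -36.8, 0, 1], [0, 0, 0, 102.6, -27.5, 0, 1], [0, 0, 0, 107.3, -17, 0, 1], [0, 0, 0, 109.7, -5.8, 0, 1]],
  ],
)

```text
t: 12.6
tool_pos: [0.6259, 0.1699, 0.2747]
tool_rot: [[0.994, 0.111, -0.0], [0.111, -0.994, 0.002], [0.0, -0.002, -1.0]]
wrist_force: [-5.9, 2.6, 0.6]
width: 0.22
```

```bash
cat > n.py <<'E'
from h import *
import sys
A=np.array([.5737,.1554])
def rep():
    o=bot.get_obs();R=np.array(o["tool_rot"]);p=np.array(o["tool_pos"]);d=p[:2]-A;r=np.hypot(*d);u=d/r;t=np.array([u[1],-u[0]])
    f=np.array(o["wrist_force"]);print("t",round(o["t"],2),"pos",p.round(4),"r",round(r*1e3,1),"phi",round(np.degrees(np.arctan2(u[1],u[0])),1),"Frad",round(f[:2]@u,2),"Fresist",round(-f[:2]@t,2),"Fz",round(f[2],2),"w",round(o["width"],3))
    return R,p,np.arctan2(u[1],u[0])
def rows(step,n,z=0.275):
    R,p,a=rep()
    out=[]
    for i in range(1,n+1):
        b=a-np.radians(step)*i;q=np.array([A[0]+.055*np.cos(b),A[1]+.055*np.sin(b),z])
        out.append([0,0,0]+[round(float(v),1) for v in R.T@(q-p)*1e3]+[1])
    print(out)
if __name__=="__main__":
    rows(float(sys.argv[1]),int(sys.argv[2]))
E
python3 n.py 12 20
```

```text
t 12.6 pos [0.6259 0.1699 0.2747] r 54.2 phi 15.5 Frad -4.97 Fresist 4.08 Fz 0.55 w 0.22
[[0, 0, 0, 1.4, 11.4, -0.3, 1], [0, 0, 0, -0.4, 22.7, -0.3, 1], [0, 0, 0, -4.5, 33.5, -0.4, 1], [0, 0, 0, -10.7, 43.1, -0.4, 1], [0, 0, 0, -18.8, 51.3, -0.4, 1], [0, 0, 0, -28.4, 57.6, -0.4, 1], [0, 0, 0, -39.2, 61.7, -0.4, 1], [0, 0, 0, -50.5, 63.5, -0.4, 1], [0, 0, 0, -62.0, 62.9, -0.4, 1], [0, 0, 0, -73.1, 60.0, -0.4, 1], [0, 0, 0, -83.4, 54.8, -0.4, 1], [0, 0, 0, -92.3, 47.6, -0.4, 1], [0, 0, 0, -99.6, 38.7, -0.4, 1], [0, 0, 0, -104.8, 28.4, -0.4, 1], [0, 0, 0, -107.8, 17.3, -0.3, 1], [0, 0, 0, -108.5, 5.9, -0.3, 1], [0, 0, 0, -106.7, -5.5, -0.3, 1], [0, 0, 0, -102.6, -16.3, -0.3, 1], [0, 0, 0, -96.3, -25.9, -0.3, 1], [0, 0, 0, -88.2, -34.1, -0.2, 1]]
```

Call:
carry_out(
  commands=[
    [[0, 0, 0, 1, 11.4, -0.3, 1], [0, 0, 0, -0.8, 22.7, -0.3, 1], [0, 0, 0, -5, 33.5, -0.4, 1], [0, 0, 0, -11, 43, -0.4, 1], [0, 0, 0, -19, 51.3, -0.4, 1], [0, 0, 0, -28.8, 57.6, -0.4, 1], [0, 0, 0, -39.5, 61.7, -0.4, 1], [0, 0, 0, -51, 63.5, -0.4, 1], [0, 0, 0, -62.4, 62.9, -0.4, 1], [0, 0, 0, -73.5, 60, -0.4, 1], [0, 0, 0, -83.8, 54.8, -0.4, 1], [0, 0, 0, -92.7, 47.6, -0.4, 1], [0, 0, 0, -100, 38.7, -0.4, 1], [0, 0, 0, -105.2, 28.4, -0.4, 1], [0, 0, 0, -108.2, 17.3, -0.3, 1], [0, 0, 0, -109, 5.9, -0.3, 1], [0, 0, 0, -107, -5.5, -0.3, 1], [0, 0, 0, -103, -16.3, -0.3, 1], [0, 0, 0, -96.7, -25.9, -0.3, 1], [0, 0, 0, -88.6, -34.1, -0.2, 1]],
  ],
)

```text
t: 14.6
tool_pos: [0.5347, 0.1949, 0.2749]
tool_rot: [[0.994, 0.111, -0.0], [0.111, -0.994, 0.002], [0.0, -0.002, -1.0]]
wrist_force: [0.1, -4.7, 0.7]
width: 0.222
```

```bash
sed -i 's/\.5737,\.1554/.5733,.1554/' n.py; python3 n.py 12 20
```

```text
t 14.6 pos [0.5347 0.1949 0.2749] r 55.2 phi 134.4 Frad -3.42 Fresist 3.23 Fz 0.72 w 0.222
[[0, 0, 0, 9.9, -5.9, -0.1, 1], [0, 0, 0, 20.7, -9.9, -0.1, 1], [0, 0, 0, 32.1, -11.5, -0.1, 1], [0, 0, 0, 43.5, -10.7, -0.1, 1], [0, 0, 0, 54.6, -7.5, -0.1, 1], [0, 0, 0, 64.8, -2.1, -0.1, 1], [0, 0, 0, 73.6, 5.3, -0.1, 1], [0, 0, 0, 80.6, 14.4, -0.1, 1], [0, 0, 0, 85.7, 24.7, -0.2, 1], [0, 0, 0, 88.5, 35.8, -0.2, 1], [0, 0, 0, 88.9, 47.3, -0.2, 1], [0, 0, 0, 86.9, 58.7, -0.2, 1], [0, 0, 0, 82.6, 69.3, -0.2, 1], [0, 0, 0, 76.1, 78.9, -0.3, 1], [0, 0, 0, 67.9, 86.8, -0.3, 1], [0, 0, 0, 58.1, 92.9, -0.3, 1], [0, 0, 0, 47.3, 96.9, -0.3, 1], [0, 0, 0, 35.9, 98.5, -0.3, 1], [0, 0, 0, 24.5, 97.7, -0.3, 1], [0, 0, 0, 13.4, 94.5, -0.3, 1]]
```

411.8° wound so far, and still free at about 3 N. The next 240° stays below two turns.

Call:
carry_out(
  commands=[
    [[0, 0, 0, 9.9, -5.9, -0.1, 1], [0, 0, 0, 20.7, -9.9, -0.1, 1], [0, 0, 0, 32.1, -11.5, -0.1, 1], [0, 0, 0, 43.5, -10.7, -0.1, 1], [0, 0, 0, 54.6, -7.5, -0.1, 1], [0, 0, 0, 64.8, -2.1, -0.1, 1], [0, 0, 0, 73.6, 5.3, -0.1, 1], [0, 0, 0, 80.6, 14.4, -0.1, 1], [0, 0, 0, 85.7, 24.7, -0.2, 1], [0, 0, 0, 88.5, 35.8, -0.2, 1], [0, 0, 0, 88.9, 47.3, -0.2, 1], [0, 0, 0, 86.9, 58.7, -0.2, 1], [0, 0, 0, 82.6, 69.3, -0.2, 1], [0, 0, 0, 76.1, 78.9, -0.3, 1], [0, 0, 0, 67.9, 86.8, -0.3, 1], [0, 0, 0, 58.1, 92.9, -0.3, 1], [0, 0, 0, 47.3, 96.9, -0.3, 1], [0, 0, 0, 35.9, 98.5, -0.3, 1], [0, 0, 0, 24.5, 97.7, -0.3, 1], [0, 0, 0, 13.4, 94.5, -0.3, 1]],
  ],
)

```text
t: 16.6
tool_pos: [0.5578, 0.1012, 0.275]
tool_rot: [[0.994, 0.109, 0.0], [0.109, -0.994, 0.001], [0.001, -0.001, -1.0]]
wrist_force: [4.2, 0.4, -1.0]
width: 0.22
```

```bash
python3 n.py 6 10
```

```text
t 16.6 pos [0.5578 0.1012 0.275 ] r 56.4 phi -106.0 Frad -1.58 Fresist 3.93 Fz -1.0 w 0.22
[[0, 0, 0, -4.7, -3.7, 0.0, 1], [0, 0, 0, -9.6, -6.7, 0.0, 1], [0, 0, 0, -14.2, -10.2, 0.0, 1], [0, 0, 0, -18.4, -14.1, 0.0, 1], [0, 0, 0, -22.1, -18.5, 0.0, 1], [0, 0, 0, -25.4, -23.2, 0.0, 1], [0, 0, 0, -28.2, -28.3, 0.0, 1], [0, 0, 0, -30.4, -33.6, 0.0, 1], [0, 0, 0, -32.1, -39.1, 0.0, 1], [0, 0, 0, -33.1, -44.8, 0.0, 1]]
```

Call:
carry_out(
  commands=[
    [[0, 0, 0, -4.7, -3, 0, 1], [0, 0, 0, -9.6, -6, 0, 1], [0, 0, 0, -14.2, -9.4, 0, 1], [0, 0, 0, -18.4, -13.4, 0, 1], [0, 0, 0, -22.1, -17.8, 0, 1], [0, 0, 0, -25.4, -22.6, 0, 1], [0, 0, 0, -28.2, -27.8, 0, 1], [0, 0, 0, -30.4, -33.2, 0, 1], [0, 0, 0, -32.1, -38.8, 0, 1], [0, 0, 0, -33.1, -44.5, 0, 1]],
  ],
)

```text
t: 17.6
tool_pos: [0.5189, 0.1421, 0.275]
tool_rot: [[0.994, 0.11, -0.002], [0.11, -0.994, -0.0], [-0.002, -0.0, -1.0]]
wrist_force: [-4.0, -3.3, 2.5]
width: 0.217
```

```bash
sed -i 's/\.5733,\.1554/.5732,.1547/' n.py; python3 n.py 6 12
```

```text
t 17.6 pos [0.5189 0.1421 0.275 ] r 55.7 phi -167.0 Frad 4.62 Fresist 2.3 Fz 2.54 w 0.217
[[0, 0, 0, 0.3, -5.8, -0.0, 1], [0, 0, 0, 0.6, -11.6, -0.0, 1], [0, 0, 0, 1.4, -17.3, -0.0, 1], [0, 0, 0, 2.8, -22.9, -0.0, 1], [0, 0, 0, 4.8, -28.3, -0.0, 1], [0, 0, 0, 7.4, -33.4, -0.0, 1], [0, 0, 0, 10.4, -38.3, -0.0, 1], [0, 0, 0, 14.0, -42.8, -0.0, 1], [0, 0, 0, 18.0, -46.9, -0.0, 1], [0, 0, 0, 22.4, -50.6, -0.0, 1], [0, 0, 0, 27.2, -53.8, -0.1, 1], [0, 0, 0, 32.3, -56.5, -0.1, 1]]
```

The baseline at slow speed is 2.3 N at 713°. From here I go 30° at a time.

Call:
carry_out(
  commands=[
    [[0, 0, 0, 0.3, -5.8, 0, 1], [0, 0, 0, 0.6, -11.6, 0, 1], [0, 0, 0, 1.4, -17.3, 0, 1], [0, 0, 0, 2.8, -22.9, 0, 1], [0, 0, 0, 4.8, -28.3, 0, 1]],
  ],
)

```text
t: 18.1
tool_pos: [0.5203, 0.1718, 0.275]
tool_rot: [[0.994, 0.11, -0.002], [0.11, -0.994, 0.0], [-0.002, -0.001, -1.0]]
wrist_force: [-3.9, -1.0, 4.2]
width: 0.219
```

```bash
python3 n.py 6 6
```

```text
t 18.1 pos [0.5203 0.1718 0.275 ] r 55.6 phi 162.1 Frad 3.43 Fresist 2.2 Fz 4.16 w 0.219
[[0, 0, 0, 3.2, -4.9, 0.0, 1], [0, 0, 0, 6.3, -9.7, 0.0, 1], [0, 0, 0, 10.0, -14.2, 0.0, 1], [0, 0, 0, 14.1, -18.2, 0.0, 1], [0, 0, 0, 18.5, -21.8, -0.0, 1], [0, 0, 0, 23.4, -24.9, -0.0, 1]]
```

Call:
carry_out(
  commands=[
    [[0, 0, 0, 2.8, -5, 0, 1], [0, 0, 0, 6, -9.8, 0, 1], [0, 0, 0, 9.8, -14.3, 0, 1], [0, 0, 0, 14, -18.3, 0, 1], [0, 0, 0, 18.5, -21.8, 0, 1], [0, 0, 0, 23.4, -24.9, 0, 1]],
  ],
)

```text
t: 18.7
tool_pos: [0.5412, 0.1997, 0.275]
tool_rot: [[0.994, 0.11, -0.002], [0.11, -0.994, 0.001], [-0.002, -0.001, -1.0]]
wrist_force: [-4.0, 0.2, 1.7]
width: 0.218
```

```bash
python3 n.py 6 6
```

```text
t 18.7 pos [0.5412 0.1997 0.275 ] r 55.2 phi 125.4 Frad 2.47 Fresist 3.13 Fz 1.75 w 0.218
[[0, 0, 0, 5.3, -2.3, 0.0, 1], [0, 0, 0, 10.7, -4.3, 0.0, 1], [0, 0, 0, 16.3, -5.7, -0.0, 1], [0, 0, 0, 22.0, -6.5, -0.0, 1], [0, 0, 0, 27.7, -6.7, -0.0, 1], [0, 0, 0, 33.5, -6.3, -0.0, 1]]
```

Call:
carry_out(
  commands=[
    [[0, 0, 0, 5.3, -2.4, 0, 1], [0, 0, 0, 10.7, -4.3, 0, 1], [0, 0, 0, 16.3, -5.7, 0, 1], [0, 0, 0, 22, -6.5, 0, 1], [0, 0, 0, 27.7, -6.7, 0, 1]],
  ],
)

```text
t: 19.2
tool_pos: [0.5685, 0.2095, 0.2749]
tool_rot: [[0.994, 0.11, -0.002], [0.11, -0.994, 0.001], [-0.002, -0.001, -1.0]]
wrist_force: [-2.5, 0.8, 2.9]
width: 0.219
```

```bash
python3 n.py 6 6
```

```text
t 19.2 pos [0.5685 0.2095 0.2749] r 55.0 phi 94.9 Frad 0.97 Fresist 2.41 Fz 2.91 w 0.219
[[0, 0, 0, 5.7, 0.4, -0.1, 1], [0, 0, 0, 11.4, 1.5, -0.1, 1], [0, 0, 0, 16.9, 3.1, -0.1, 1], [0, 0, 0, 22.2, 5.3, -0.1, 1], [0, 0, 0, 27.3, 8.1, -0.1, 1], [0, 0, 0, 32.1, 11.3, -0.2, 1]]
```

Call:
carry_out(
  commands=[
    [[0, 0, 0, 5.7, 0.4, 0, 1], [0, 0, 0, 11.4, 1.5, 0, 1], [0, 0, 0, 16.9, 3.1, 0, 1], [0, 0, 0, 22.2, 5.3, 0, 1], [0, 0, 0, 27.3, 8.1, 0, 1]],
  ],
)

```text
t: 19.7
tool_pos: [0.5969, 0.2042, 0.2748]
tool_rot: [[0.994, 0.11, -0.002], [0.11, -0.994, 0.001], [-0.002, -0.001, -1.0]]
wrist_force: [-3.9, 0.2, 2.2]
width: 0.219
```

```bash
python3 n.py 6 6
```

```text
t 19.7 pos [0.5969 0.2042 0.2748] r 54.9 phi 64.4 Frad -1.52 Fresist 3.64 Fz 2.23 w 0.219
[[0, 0, 0, 4.8, 3.2, -0.2, 1], [0, 0, 0, 9.1, 7.0, -0.2, 1], [0, 0, 0, 13.1, 11.2, -0.3, 1], [0, 0, 0, 16.5, 15.8, -0.3, 1], [0, 0, 0, 19.5, 20.7, -0.3, 1], [0, 0, 0, 22.0, 25.9, -0.3, 1]]
```

Call:
carry_out(
  commands=[
    [[0, 0, 0, 4.8, 3.2, 0, 1], [0, 0, 0, 9.1, 7, 0, 1], [0, 0, 0, 13.1, 11.2, 0, 1], [0, 0, 0, 16.5, 15.8, 0, 1]],
  ],
)

```text
t: 20.1
tool_pos: [0.6151, 0.1901, 0.2746]
tool_rot: [[0.994, 0.111, -0.003], [0.111, -0.994, 0.001], [-0.003, -0.001, -1.0]]
wrist_force: [-6.1, 1.0, 2.0]
width: 0.22
```

```bash
python3 n.py 6 6
```

```text
t 20.1 pos [0.6151 0.1901 0.2746] r 54.9 phi 40.2 Frad -3.98 Fresist 4.67 Fz 2.0 w 0.22
[[0, 0, 0, 3.0, 4.9, -0.4, 1], [0, 0, 0, 5.5, 10.1, -0.4, 1], [0, 0, 0, 7.3, 15.6, -0.4, 1], [0, 0, 0, 8.6, 21.2, -0.4, 1], [0, 0, 0, 9.3, 26.9, -0.4, 1], [0, 0, 0, 9.4, 32.6, -0.4, 1]]
```

Call:
carry_out(
  commands=[
    [[0, 0, 0, 2.5, 4.9, 0, 1], [0, 0, 0, 5, 10.1, 0, 1], [0, 0, 0, 6.8, 15.6, 0, 1]],
  ],
)

```text
t: 20.4
tool_pos: [0.624, 0.1753, 0.2747]
tool_rot: [[0.994, 0.111, -0.002], [0.111, -0.994, 0.001], [-0.002, -0.002, -1.0]]
wrist_force: [-3.5, 2.1, 2.7]
width: 0.222
```

```bash
python3 n.py 6 6
```

```text
t 20.4 pos [0.624  0.1753 0.2747] r 54.8 phi 22.0 Frad -2.46 Fresist 3.25 Fz 2.67 w 0.222
[[0, 0, 0, 1.5, 5.6, -0.3, 1], [0, 0, 0, 2.1, 11.3, -0.4, 1], [0, 0, 0, 2.2, 17.0, -0.4, 1], [0, 0, 0, 1.7, 22.8, -0.4, 1], [0, 0, 0, 0.6, 28.4, -0.4, 1], [0, 0, 0, -1.2, 33.9, -0.4, 1]]
```

Call:
carry_out(
  commands=[
    [[0, 0, 0, 1.2, 5.6, 0, 1], [0, 0, 0, 1.8, 11.3, 0, 1], [0, 0, 0, 1.9, 17, 0, 1], [0, 0, 0, 1.4, 22.8, 0, 1]],
  ],
)

```text
t: 20.8
tool_pos: [0.628, 0.1524, 0.2747]
tool_rot: [[0.994, 0.111, -0.002], [0.111, -0.994, 0.002], [-0.002, -0.002, -1.0]]
wrist_force: [-2.7, 2.9, 1.1]
width: 0.214
```

```bash
python3 n.py 6 6
```

```text
t 20.8 pos [0.628  0.1524 0.2747] r 54.8 phi -2.4 Frad -2.82 Fresist 2.74 Fz 1.06 w 0.214
[[0, 0, 0, -1.0, 5.7, -0.4, 1], [0, 0, 0, -2.8, 11.1, -0.4, 1], [0, 0, 0, -5.1, 16.4, -0.4, 1], [0, 0, 0, -8.0, 21.4, -0.4, 1], [0, 0, 0, -11.3, 26.1, -0.4, 1], [0, 0, 0, -15.2, 30.4, -0.4, 1]]
```

Still free at 908.6° and 2.7 N.

Call:
carry_out(
  commands=[
    [[0, 0, 0, -1.1, 5.7, 0, 1], [0, 0, 0, -3, 11.1, 0, 1], [0, 0, 0, -5.3, 16.4, 0, 1], [0, 0, 0, -8.1, 21.4, 0, 1], [0, 0, 0, -11.4, 26.1, 0, 1]],
  ],
)

```text
t: 21.3
tool_pos: [0.6194, 0.1248, 0.2746]
tool_rot: [[0.994, 0.111, -0.002], [0.111, -0.994, 0.002], [-0.002, -0.002, -1.0]]
wrist_force: [-2.1, 4.1, 1.3]
width: 0.22
```

```bash
python3 n.py 6 6
```

```text
t 21.3 pos [0.6194 0.1248 0.2746] r 55.0 phi -32.9 Frad -3.97 Fresist 2.28 Fz 1.34 w 0.22
[[0, 0, 0, -3.9, 4.2, -0.4, 1], [0, 0, 0, -8.2, 8.1, -0.4, 1], [0, 0, 0, -12.9, 11.4, -0.4, 1], [0, 0, 0, -17.9, 14.3, -0.3, 1], [0, 0, 0, -23.1, 16.6, -0.3, 1], [0, 0, 0, -28.6, 18.4, -0.3, 1]]
```

Call:
carry_out(
  commands=[
    [[0, 0, 0, -4, 4, 0, 1], [0, 0, 0, -8.3, 7.8, 0, 1], [0, 0, 0, -13, 11.1, 0, 1], [0, 0, 0, -18, 14, 0, 1], [0, 0, 0, -23.1, 16.3, 0, 1]],
  ],
)

```text
t: 21.8
tool_pos: [0.5984, 0.1057, 0.275]
tool_rot: [[0.994, 0.111, -0.0], [0.111, -0.994, 0.002], [-0.0, -0.002, -1.0]]
wrist_force: [4.6, 3.6, 1.0]
width: 0.219
```

```bash
python3 n.py 6 6
```

```text
t 21.8 pos [0.5984 0.1057 0.275 ] r 55.1 phi -62.8 Frad -1.07 Fresist 5.69 Fz 1.03 w 0.219
[[0, 0, 0, -5.5, 1.6, -0.0, 1], [0, 0, 0, -11.2, 2.8, -0.0, 1], [0, 0, 0, -16.9, 3.4, -0.0, 1], [0, 0, 0, -22.6, 3.4, -0.0, 1], [0, 0, 0, -28.4, 2.8, -0.0, 1], [0, 0, 0, -34.0, 1.6, -0.0, 1]]
```

Resistance has jumped to 5.7 N at 969°, so it may be taking up. Only 12° this time.

Call:
carry_out(
  commands=[
    [[0, 0, 0, -5.5, 1.6, 0, 1], [0, 0, 0, -11.2, 2.8, 0, 1]],
  ],
)

```text
t: 22.0
tool_pos: [0.5879, 0.1015, 0.2751]
tool_rot: [[0.994, 0.11, 0.001], [0.11, -0.994, 0.002], [0.002, -0.002, -1.0]]
wrist_force: [6.0, 3.8, -0.4]
width: 0.222
```

```bash
python3 n.py 4 4
```

```text
t 22.0 pos [0.5879 0.1015 0.2751] r 55.2 phi -74.5 Frad -2.03 Fresist 6.78 Fz -0.38 w 0.222
[[0, 0, 0, -3.8, 0.3, 0.1, 1], [0, 0, 0, -7.7, 0.5, 0.1, 1], [0, 0, 0, -11.5, 0.5, 0.1, 1], [0, 0, 0, -15.3, 0.1, 0.1, 1]]
```

Call:
carry_out(
  commands=[
    [[0, 0, 0, -3.8, 0.3, 0, 1], [0, 0, 0, -7.7, 0.5, 0, 1]],
  ],
)

```text
t: 22.2
tool_pos: [0.5809, 0.1, 0.2752]
tool_rot: [[0.994, 0.11, 0.004], [0.11, -0.994, 0.003], [0.004, -0.002, -1.0]]
wrist_force: [8.4, 4.6, -1.9]
width: 0.218
```

```bash
python3 n.py 4 4
```

```text
t 22.2 pos [0.5809 0.1    0.2752] r 55.2 phi -82.0 Frad -3.38 Fresist 8.92 Fz -1.92 w 0.218
[[0, 0, 0, -3.8, -0.3, 0.2, 1], [0, 0, 0, -7.7, -0.6, 0.2, 1], [0, 0, 0, -11.5, -1.1, 0.2, 1], [0, 0, 0, -15.2, -1.9, 0.2, 1]]
```

That makes about 6.5 N above free running, or roughly 100 N of clamping, which is snug. I stop here and let go by opening only partway, because the boss is beside a finger. Then I go straight up.

Call:
carry_out(
  commands=[
    [[0, 0, 0, 0, 0, 0, 1], [0, 0, 0, 0, 0, 0, 1], [0, 0, 0, 0, 0, 0, 0.6], [0, 0, 0, 0, 0, 0, 0.55], [0, 0, 0, 0, 0, 0, 0.55], [0, 0, 0, 0, 0, 0, 0.55], [0, 0, 0, 0, 0, 0, 0.55], [0, 0, 0, 0, 0, -10, 0.55], [0, 0, 0, 0, 0, -30, 0.55], [0, 0, 0, 0, 0, -60, 0.55], [0, 0, 0, 0, 0, -90, 0.55], [0, 0, 0, 0, 0, -120, 0.55], [0, 0, 0, -40, 0, -130, 0.55], [0, 0, 0, -80, 0, -130, 0.55], [0, 0, 0, -100, 0, -130, 0.55], [0, 0, 0, -100, 0, -130, 0.55], [0, 0, 0, -100, 0, -130, 0.55]],
  ],
)

```text
t: 23.9
tool_pos: [0.4811, 0.0885, 0.4057]
tool_rot: [[0.994, 0.11, 0.006], [0.11, -0.994, 0.002], [0.006, -0.001, -1.0]]
wrist_force: [-0.5, 0.2, 1.0]
width: 0.45
```

```bash
python3 - <<'E'
from h import *
o=bot.get_obs();print(o["t"],o["tool_pos"],o["width"],o["wrist_force"])
a=cam("scene");b=cam("top")
x=np.hstack([cv2.resize(a["im"][140:320,200:400],None,fx=2,fy=2),cv2.resize(b["im"][130:310,110:310],None,fx=2,fy=2)])
save(np.clip(x*1.7,0,255).astype(np.uint8),"end")
E
```

```text
23.9 [0.48106853 0.08846676 0.40569179] 0.44950358375659244 [-0.49147783  0.15602226  0.98729841]
```

View pics/end.png

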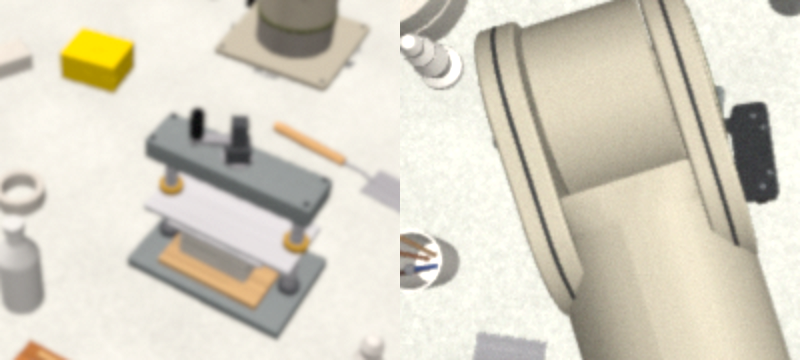

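The scene view shows the crank upright and flush on the collar at (237,145), with the knob at (197,125). The plate is down on the mould and the bottle and figurine are standing. I hand it in.

```bash
python3 -c "
from cell import bot
print(bot.job_done(),bot.get_obs()['t'])"
```

```text
the job is handed in; nothing more can be done
the job is handed in; nothing more can be done
```

The crank is fully down on the shaft and the mould is clamped snugly. I handed the job in with the clock at about 24 s, and no verdict was reported.

- **Seating:** The hub met the collar at z ≈ 0.224 with about 20 N. That matches the collar height I estimated from the camera, and the picture shows it flush.
- **Winding:** I held the knob and turned it clockwise about 988° (2.75 turns). Resistance ran mostly at 2.2–3.6 N, then rose steadily from 5.7 to 6.8 to 8.9 N. I stopped there, about 6.5 N above free running, which corresponds to roughly 100 N of clamping.
- **False alarm:** One reading of 4.7 N at 866° looked like take-up, but the next readings fell back, so I kept winding.
- **Last checks:** After I let go, the crank was upright on the shaft and the plate was on the mould. The bottle and figurine were standing, and the arm was clear with about 1 N on the wrist. The jar was not in the last pictures, but the arm stayed well above it.
- **Not measured:** I could not measure the clamping force left after letting go. I relied on the stated 38 N or so, which is close to the 35 N limit.
- **Pictures:** I viewed 11, one over the budget of 10.

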